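# Layer a cheese and quince biscuit on a dessert plate

### The arm

A 6-joint arm with a two-finger parallel gripper is mounted at the origin on the work surface. World frame = base frame: x ahead of the robot, y to its left, z up, the work surface at z = 0. Lengths are in m, angles in degrees, forces in N, time in s.
With the tool pointing down it reaches from about 0.375 to 0.9 m from the base axis. Payload 3.1 kg.
Tool frame: the origin (TCP) lies between the finger pads; the fingertips stand 11 mm ahead of it and the grasp point (between the pads) lies 8 mm behind it; z points along the fingers, y is the line along which they close (so a half turn about z gives the same grasp; the last joint's range is limited). The gripper opens to 87 mm and grips with 3 to 60 N. Pads are 19 mm wide; open, the fingers measure 117 mm over their backs; the gripper's body (75 mm by 190 mm) begins 51 mm behind the grasp point.
Start: joints at [-85.056, 30.224, 82.088, -0, 67.689, -10.227], TCP at [0.164, -0.603, 0.234] pointing down, gripper open.
Joint ranges: [-176.69, 176.69], [-43.24, 126.21], [12.49, 139.97], [-82, 262], [0, 151.66], [-163.58, 163.58]. Speed limits (degrees/s): [159.86, 159.86, 180, 180, 180, 180].

### API

Orientations are given as a 3x3 rotation matrix whose columns are the frame's x, y, z axes.
In Python, from rig import bot, viewer, workorder, models gives the robot as it stands.
- The arm moves only by the shell command python3 -m jog 'ROWS'. ROWS is JSON, a list of rows, each a list of 7 numbers: the opening, from 0 (shut) to 1 (fully open), then the shift along the tool's x, y, z in m, then the turn, a rotation vector about the tool's x, y, z in degrees. In form: [[claw, x, y, z, ax, ay, az], ...]. A call has 1 to 20 rows; each row is the pose to reach, as a shift and turn from the pose commanded when the call began, along the tool's axes at that moment; what a row does not reach only later rows make up. A row lasts 1/8 s, in which the tool goes at most 62.5 mm and 10.7 degrees, less where a joint would pass 70% of its speed; a pose out of reach is approached as far as the arm can. A call with a gripper value outside its range is refused whole. The fingers move at their own pace and stop on an object; the grip force is fixed at half the most. Time passes only in rows, so rows that repeat a pose let the fingers close. It gives the time, the measured TCP pose, the force, the opening and the grip force at its end, in the units of the state.
- bot.read_state(): the state, without advancing time (a new reading comes with each control period).
- viewer.capture(name): name is "side" or "top" or "wrist"; returns (picture, depth): 384x512x3 uint8, blue, green, red; 384x512 float32, m along the optical axis (not along the pixel's ray), 0 where there is no reading.
- viewer.camera_info(name): a dict with "fx", "fy", "cx", "cy" (pixels), "world_to_cam" (4x4, takes a point from world to camera coordinates). Camera axes: x right, y down, z forward; pixel columns grow to the right and rows downward; lengths in m; the calibration is good to about 2 mm. A picture is of the moment at which its call begins: read the wrist's pose just before it. camera_info takes no time and is no camera call; for the wrist camera it gives the pose at the moment of the call.
- workorder.hand_in(): hands the job in; it is judged then, once.
Trained networks look in the newest picture that a camera, given by its name, has taken for a name from the list of things; names that differ only in an ending like _2 or _b are one class to them, and where a whole thing is asked for, a point or a joint stands for the part that bears it (a point fixed in the world has none). Each returns a list of dicts, best first, with "p" (0 to 1); they miss things now and then, are a little off and sometimes report something else, mostly with a low value. They report only what shows in the picture. A call takes as long as a camera call. They do not tell look-alikes from the thing itself.
- models.outline_of(camera, thing): "mask" (384x512 bool, what is visible of it).
- models.tip_of(camera, thing): "xyz" ([x, y, z] in m, in world coordinates, good to about 4 mm: a listed point, or the origin of a listed thing).
The state is a dict: "time_s": time; "joint_positions": joint angles; "qvel": joint speeds; "tau": joint torques, N m; "position": TCP position; "tcp_rot": TCP orientation; "force": force on the tool from outside, world axes, zero at the start; "moment": the same for the moment, N m; "opening": opening from 0.0 (shut) to 1.0 (fully open); "grasp_force": force on a finger pad.
Only numpy, scipy, OpenCV 4.12 (cv2) and the standard library are available. Lean on these libraries where they do the work, as an engineer would, in place of code of your own. Each camera call takes 0.05 s, during which the arm holds its last target. There are 200 camera calls.

### The job

Make me a cheese-and-quince biscuit on the blue plate: the biscuit in the middle of the plate, then the round of cheese on it, then the round of quince paste on top, each lying flat and centred on the one below so that it makes a neat tower. Set each piece down gently, without dropping it or pressing hard, and leave the jar, the cup, the silicone lid and the steel straw where they are.

Things in the scene. Friction and masses are not known exactly. Their poses are not given: they have to be found in the camera images.
- biscuit: hard round ship's biscuit, tan with small dark docking holes, diameter 60 mm, 14 mm thick, about 30 g; rigid. Origin: centre of its underside; z: its axis, up. Starts flat on the board
- cheese: firm round of pale yellow cheese, diameter 54 mm, 12 mm thick, about 28 g; rigid. Origin: centre of its underside; z: its axis, up. Starts flat on the board
- quince: firm round of dark red-brown quince paste, diameter 48 mm, 12 mm thick, about 26 g; rigid. Origin: centre of its underside; z: its axis, up. Starts flat on the board
- plate: loose blue ceramic dessert plate, 196 mm across, 18 mm high at the rim, 0.38 kg, standing on the worktop. Its flat middle is 6 mm thick and about 130 mm across, then it rises outward to the rim. Origin: centre of its underside; z up
- plate_centre (a point): centre of the upper face of the plate's flat middle, 6 mm above the worktop: where the middle of the biscuit's underside belongs
- board: fixed round dark wooden serving board, diameter 280 mm, 18 mm thick; the biscuit, the cheese and the quince paste start flat on its top, their centres about 75 mm from its centre and 100 mm or more apart. Origin: centre of its underside; z up
- jar: loose glass jar shut with a wire clip lid, biscuits inside, diameter 108 mm (the clip sticks out 10 mm), 174 mm tall, 0.85 kg. Origin: centre of its underside. Not to be moved
- cup: loose white ceramic cup, diameter 82 mm, 82 mm tall, its handle reaching 78 mm from its axis along its +y. Origin: centre of its underside. Not to be moved
- lid: loose flat green silicone lid, diameter 104 mm, 4 mm thick with a knob 22 mm high in the middle, lying on the worktop beyond the plate and board. Origin: centre of its underside. Not to be moved
- straw: loose steel mate straw, 200 mm long along its x, 8 mm thick, lying on the worktop beyond the plate and board. Origin: underside at the middle of its length. Not to be moved
Things that resemble listed ones, but are neither listed nor needed, are in the scene too. What is shaped like the biscuit but green or purple is not meant.

How it is judged (in metres and radians):
On the way, in this order (a step that is already met when the one before it is completed fails the run):
1. the biscuit lies flat in the middle of the plate, let go (horizontal distance between biscuit and plate below 0.012 m and z of biscuit in the frame of plate between 0.003 and 0.009 m and angle between biscuit's own z axis and vertical below 0.09 rad and contact force between the fingers and biscuit below 0.05 N and linear speed of biscuit below 0.03 m/s), for 0.2 s.
2. the cheese lies flat and centred on the biscuit, let go (horizontal distance between cheese and biscuit below 0.007 m and z of cheese in the frame of biscuit between 0.011 and 0.017 m and angle between cheese's own z axis and vertical below 0.09 rad and contact force between the fingers and cheese below 0.05 N and linear speed of cheese below 0.03 m/s), for 0.2 s.
3. the quince paste lies flat and centred on the cheese, let go (horizontal distance between quince and cheese below 0.007 m and z of quince in the frame of cheese between 0.009 and 0.015 m and angle between quince's own z axis and vertical below 0.09 rad and contact force between the fingers and quince below 0.05 N and linear speed of quince below 0.03 m/s), for 0.2 s.
At the end, for the whole second after the job is handed in: The biscuit lies flat within 12 mm of the plate's centre, the cheese on it and the quince paste on the cheese, each centred within 7 mm of the layer below, within 3 mm of its height, tilted under 5 degrees; the plate stands level on the worktop; all is released and at rest (all of step 1 and all of step 2 and all of step 3 and angle between plate's own z axis and vertical below 0.05 rad and height (world z) of plate below 0.004 m and linear speed of plate below 0.03 m/s); the robot touches nothing.
It fails at once if the jar, the cup, the silicone lid or the straw was moved more than 20 mm (distance of any of jar, cup, lid, straw from where it was at the start of the episode above 0.02 m).
It fails at once if a piece was dropped (it fell free of the fingers faster than 0.5 m/s) ((linear speed of biscuit above 0.5 m/s and contact force between the fingers and biscuit below 0.02 N) or (linear speed of cheese above 0.5 m/s and contact force between the fingers and cheese below 0.02 N) or (linear speed of quince above 0.5 m/s and contact force between the fingers and quince below 0.02 N)).
It fails at once if a piece was pressed on what lies below it with more than 40 N (contact force between biscuit and plate above 40 N or contact force between cheese and biscuit above 40 N or contact force between quince and cheese above 40 N).
It also fails if it takes over 69 s, if anything falls off the work surface, if the arm or the gripper's body presses on something with over 40 N, if the wrist force passes 120 N, or if a joint passes its speed limit or range.

## Working session

There is one attempt and no reset: what is moved stays moved. The work goes in short steps, Python scripts to look and compute and a shell command to move; the robot and the scene stay as the last step left them, time stands still between calls to the robot, and variables do not carry over. Pictures are saved under pics/ and viewed, at most 10 in all, crops included, and the job is handed in when it is done.

```bash
mkdir -p pics; ls
cat > h.py <<'E'
import numpy as np, cv2
from rig import bot, viewer, workorder, models
def cloud(cam,depth,mask):
    i=viewer.camera_info(cam); v,u=np.nonzero(mask&(depth>0)); d=depth[v,u]
    P=np.stack([(u-i['cx'])/i['fx']*d,(v-i['cy'])/i['fy']*d,d],1)
    T=np.linalg.inv(i['world_to_cam']); return P@T[:3,:3].T+T[:3,3]
E
python3 - <<'E'
from h import *
s=bot.read_state();print(s['position'],s['tcp_rot'],s['opening'],s['force'])
for c in ("top","side"):
    im,d=viewer.capture(c); cv2.imwrite(f"pics/{c}0.png",im)
    for n in "biscuit cheese quince plate plate_centre board jar cup lid straw".split():
        for r in models.tip_of(c,n)[:3]: print(c,n,np.round(r['xyz'],3),round(r['p'],2))
E
```

```text
pics
[ 0.16352677 -0.602513    0.23260025] [[ 9.65142392e-01  2.61725291e-01 -1.89224110e-04]
 [ 2.61725097e-01 -9.65140149e-01  2.11340519e-03]
 [ 3.70503803e-04 -2.08926164e-03 -9.99997749e-01]] 1.000899092338026 [0.22518037 0.56824811 0.51391638]
top biscuit [ 0.734 -0.13   0.006] 0.81
top biscuit [ 0.586 -0.211  0.015] 0.67
top biscuit [ 0.448 -0.207  0.019] 0.67
top cheese [ 0.447 -0.207  0.017] 0.78
top quince [ 0.512 -0.105  0.022] 0.76
top plate [ 0.531  0.154 -0.003] 0.81
top plate_centre [0.527 0.149 0.006] 0.72
top board [ 0.516 -0.176 -0.003] 0.69
top board [ 0.514 -0.101  0.022] 0.32
top jar [ 0.509 -0.515 -0.002] 0.96
top jar [ 0.516 -0.179 -0.003] 0.65
top cup [0.556 0.504 0.001] 0.65
top cup [ 0.513 -0.514 -0.004] 0.24
top lid [0.762 0.073 0.003] 0.83
top straw [ 0.763 -0.236  0.003] 0.49
side biscuit [ 0.584 -0.214  0.019] 0.76
side biscuit [ 0.743 -0.128 -0.003] 0.73
side quince [ 0.514 -0.105  0.018] 0.4
side board [ 0.519 -0.174  0.002] 0.81
side jar [ 0.512 -0.511 -0.001] 0.82
side cup [ 0.557  0.5   -0.002] 0.68
side lid [ 0.765  0.074 -0.001] 0.78
side straw [ 0.766 -0.233  0.002] 0.52
```

View pics/top0.png

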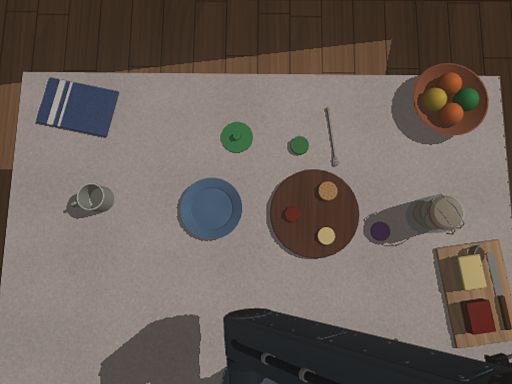

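Run:
```python
from h import *
im,d=viewer.capture("top")
for n,(zlo,zhi) in dict(biscuit=(.024,.04),cheese=(.024,.04),quince=(.024,.04),plate=(-.01,.03)).items():
    for r in models.outline_of("top",n)[:3]:
        P=cloud("top",d,r['mask']); Q=P[(P[:,2]>zlo)&(P[:,2]<zhi)]
        if len(Q)<20: print(n,'few',P.mean(0),r['p']);continue
        (c,rad)=cv2.minEnclosingCircle(Q[:,:2].astype(np.float32))
        print(n,round(r['p'],2),len(Q),np.round(Q.mean(0),4),np.round(c,4),round(rad,4),np.round(np.percentile(Q,[1,99],0),3).tolist())
```

```text
biscuit 0.74 285 [ 0.5884 -0.2115  0.0317] [ 0.5883 -0.212 ] 0.0297 [[0.561, -0.24, 0.027], [0.617, -0.183, 0.036]]
biscuit few [ 0.73798138 -0.12709549  0.01288311] 0.58
biscuit few [ 0.46666019 -0.37496932  0.01320493] 0.56
cheese 0.47 238 [ 0.4496 -0.2049  0.0299] [ 0.4496 -0.2048] 0.0268 [[0.426, -0.23, 0.025], [0.474, -0.179, 0.035]]
cheese 0.19 49 [ 0.532  -0.1871  0.0283] [ 0.5443 -0.1724] 0.124 [[0.438, -0.293, 0.024], [0.629, -0.06, 0.034]]
quince 0.76 159 [ 0.5157 -0.1013  0.03  ] [ 0.5158 -0.1017] 0.0222 [[0.495, -0.121, 0.025], [0.536, -0.081, 0.035]]
plate 0.7 3002 [0.5318 0.1523 0.0102] [0.5339 0.1532] 0.0997 [[0.44, 0.062, 0.001], [0.623, 0.242, 0.021]]
```

The picture shows the board at (315,213), holding the biscuit (328,190), cheese (326,236) and quince (291,214). The plate is at (211,208). The green and purple look-alikes at (299,145) and (380,231) are off the board. I'll move above the biscuit with the tool axes aligned to the world.

```bash
python3 -m jog '[[1,0.512,-0.266,0.05,0,0,15.2],[1,0.512,-0.266,0.05,0,0,15.2],[1,0.512,-0.266,0.05,0,0,15.2],[1,0.512,-0.266,0.05,0,0,15.2],[1,0.512,-0.266,0.05,0,0,15.2],[1,0.512,-0.266,0.05,0,0,15.2],[1,0.512,-0.266,0.05,0,0,15.2],[1,0.512,-0.266,0.05,0,0,15.2],[1,0.512,-0.266,0.05,0,0,15.2],[1,0.512,-0.266,0.05,0,0,15.2],[1,0.512,-0.266,0.05,0,0,15.2],[1,0.512,-0.266,0.05,0,0,15.2],[1,0.512,-0.266,0.05,0,0,15.2],[1,0.512,-0.266,0.05,0,0,15.2]]'
cat >> h.py <<'E'
def locate(cam,n,zlo,zhi,k=2):
    im,d=viewer.capture(cam)
    for r in models.outline_of(cam,n)[:k]:
        P=cloud(cam,d,r['mask']); Q=P[(P[:,2]>zlo)&(P[:,2]<zhi)]
        if len(Q)<20: continue
        c,rad=cv2.minEnclosingCircle(Q[:,:2].astype(np.float32))
        lo,hi=np.percentile(Q,[.5,99.5],0)
        print(cam,n,round(r['p'],2),len(Q),'circ',np.round(c,4),round(rad,4),'mid',np.round((lo+hi)/2,4),'size',np.round(hi-lo,4),'z',np.round(np.median(Q[:,2]),4))
    return im,d
E
python3 - <<'E'
from h import *
s=bot.read_state();print(s['position'],s['tcp_rot'],s['time_s'])
for n in ("biscuit","cheese","quince"): im,d=locate("wrist",n,.024,.04)
cv2.imwrite("pics/w1.png",im)
E
```

```text
time_s: 3.1
position: [0.5874, -0.2137, 0.1838]
tcp_rot: [[1.0, -0.002, 0.0], [-0.002, -1.0, -0.0], [0.0, 0.0, -1.0]]
force: [0.3, -0.0, 0.3]
opening: 1.002
grasp_force: 0.0
[ 0.58744554 -0.21366003  0.18380103] [[ 9.99996907e-01 -2.48695685e-03  4.31334442e-05]
 [-2.48694958e-03 -9.99996893e-01 -1.67802785e-04]
 [ 4.35506285e-05  1.67694995e-04 -9.99999985e-01]] 3.1
wrist biscuit 0.65 2102 circ [ 0.5868 -0.213 ] 0.0299 mid [ 0.5873 -0.2129  0.0295] size [0.0571 0.0566 0.0074] z 0.0314
wrist cheese 0.89 510 circ [ 0.4423 -0.2065] 0.0254 mid [ 0.435  -0.2063  0.0292] size [0.024  0.0497 0.0033] z 0.0292
wrist quince 0.63 356 circ [ 0.521  -0.0974] 0.0203 mid [ 0.5219 -0.0962  0.0277] size [0.0301 0.0294 0.0063] z 0.0293
```

View pics/w1.png

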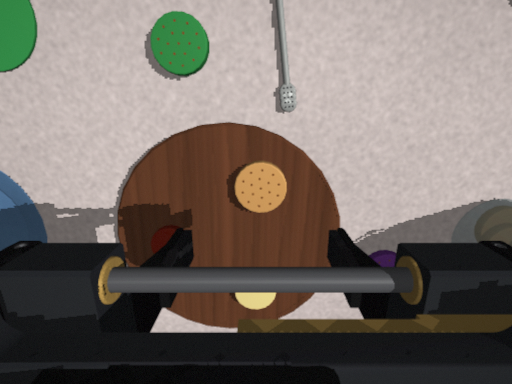

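The wrist view shows the tan biscuit at (261,187), right under the TCP, and the two positions agree to within 1 mm. I'll descend, grip and lift.

```bash
python3 -m jog '[[1,0,-0.0005,0.06,0,0,0],[1,0,-0.0005,0.12,0,0,0],[1,0,-0.0005,0.14,0,0,0],[1,0,-0.0005,0.15,0,0,0],[1,0,-0.0005,0.151,0,0,0],[1,0,-0.0005,0.151,0,0,0],[0.5,0,-0.0005,0.151,0,0,0],[0.5,0,-0.0005,0.151,0,0,0],[0.5,0,-0.0005,0.151,0,0,0],[0.5,0,-0.0005,0.151,0,0,0],[0.5,0,-0.0005,0.151,0,0,0]]'
python3 -c "
from h import *
s=bot.read_state();print(s['position'],s['opening'])
locate('wrist','plate',-.01,.03)"
```

```text
time_s: 4.78
position: [0.5882, -0.212, 0.0328]
tcp_rot: [[1.0, -0.0, 0.0], [-0.0, -1.0, -0.0], [0.0, 0.0, -1.0]]
force: [0.2, -0.0, 2.7]
opening: 0.678
grasp_force: 30.0
[ 0.58822796 -0.21204651  0.03280058] 0.6782447176508529
```

```bash
python3 -m jog '[[0.5,0,0,-0.02,0,0,0],[0.5,0,0,-0.06,0,0,0],[0.5,0,0,-0.11,0,0,0],[0.5,-0.008,-0.05,-0.12,0,0,0],[0.5,-0.016,-0.1,-0.12,0,0,0],[0.5,-0.024,-0.15,-0.12,0,0,0],[0.5,-0.032,-0.2,-0.12,0,0,0],[0.5,-0.04,-0.25,-0.12,0,0,0],[0.5,-0.048,-0.3,-0.12,0,0,0],[0.5,-0.053,-0.345,-0.12,0,0,0],[0.5,-0.055,-0.36,-0.12,0,0,0],[0.5,-0.055,-0.365,-0.12,0,0,0],[0.5,-0.055,-0.365,-0.12,0,0,0],[0.5,-0.055,-0.365,-0.12,0,0,0],[0.5,-0.055,-0.365,-0.12,0,0,0]]'
python3 - <<'E'
from h import *
im,d=locate('wrist','plate',-.01,.03)
im,d=locate('wrist','biscuit',.05,.3)
for r in models.tip_of('wrist','plate')[:2]:print(r)
cv2.imwrite("pics/w2.png",im)
print(bot.read_state()['position'])
E
```

```text
time_s: 6.75
position: [0.5336, 0.152, 0.1525]
tcp_rot: [[1.0, -0.002, -0.0], [-0.002, -1.0, -0.0], [-0.0, 0.0, -1.0]]
force: [0.5, 0.3, -0.1]
opening: 0.677
grasp_force: 30.0
wrist plate 0.68 18069 circ [0.531  0.1486] 0.0986 mid [0.5525 0.1504 0.0112] size [0.1404 0.1864 0.0145] z 0.0094
wrist biscuit 0.74 5205 circ [0.5353 0.1547] 0.0325 mid [0.542  0.1522 0.1467] size [0.0387 0.0566 0.0121] z 0.1511
{'xyz': [0.5304, 0.1483, 0.0031], 'p': 0.6}
{'xyz': [0.5298, 0.1512, 0.0065], 'p': 0.26}
[0.53336424 0.15279094 0.15251177]
```

View pics/w2.png

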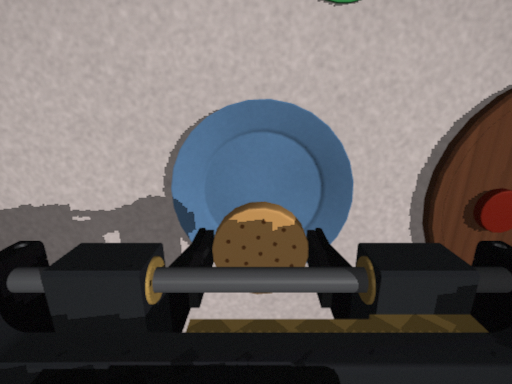

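The plate is centred near (263,185) with the held biscuit above it, held level at (260,245). I'll lower slowly.

```bash
python3 -m jog '[[0.5,-0.001,0.001,0.05,0,0,0],[0.5,-0.001,0.001,0.09,0,0,0],[0.5,-0.001,0.001,0.115,0,0,0],[0.5,-0.001,0.001,0.125,0,0,0],[0.5,-0.001,0.001,0.129,0,0,0],[0.5,-0.001,0.001,0.131,0,0,0],[0.5,-0.001,0.001,0.1315,0,0,0],[0.5,-0.001,0.001,0.1315,0,0,0],[0.5,-0.001,0.001,0.1315,0,0,0]]'
```

```text
time_s: 8.12
position: [0.5326, 0.1521, 0.0215]
tcp_rot: [[1.0, -0.0, 0.001], [-0.0, -1.0, 0.0], [0.001, -0.0, -1.0]]
force: [0.2, -0.3, -0.1]
opening: 0.677
grasp_force: 30.0
```

```bash
python3 -m jog '[[0.5,0,0,0.0005,0,0,0],[0.5,0,0,0.0005,0,0,0],[0.9,0,0,0.0005,0,0,0],[0.9,0,0,0.0005,0,0,0],[0.9,0,0,0.0005,0,0,0],[0.9,0,0,0.0005,0,0,0],[0.9,0,0,-0.01,0,0,0],[0.9,0,0,-0.05,0,0,0],[1,0,0,-0.1,0,0,0],[1,0,0,-0.15,0,0,0],[1,0,0,-0.15,0,0,0],[1,0,0,-0.15,0,0,0]]'
python3 - <<'E'
from h import *
im,d=locate('wrist','biscuit',.01,.03)
im,d=locate('wrist','plate',-.01,.03)
im2,d=locate('top','plate',-.01,.03)
locate('top','biscuit',.01,.03,3);locate('top','cheese',.024,.04);locate('top','quince',.024,.04)
cv2.imwrite("pics/w3.png",im); print(bot.read_state()['position'])
E
```

```text
time_s: 9.62
position: [0.5318, 0.1521, 0.1713]
tcp_rot: [[1.0, -0.0, -0.0], [-0.0, -1.0, -0.0], [-0.0, 0.0, -1.0]]
force: [-0.1, -0.3, 0.3]
opening: 1.0
grasp_force: 0.0
wrist biscuit 0.62 2091 circ [0.5299 0.1514] 0.0299 mid [0.5302 0.1515 0.016 ] size [0.0572 0.0562 0.0078] z 0.018
wrist biscuit 0.48 1603 circ [ 0.5101 -0.108 ] 0.0304 mid [ 0.5105 -0.1051  0.023 ] size [0.051  0.0519 0.0135] z 0.028
wrist plate 0.96 20313 circ [0.5301 0.1487] 0.0989 mid [0.5302 0.15   0.011 ] size [0.1866 0.1867 0.0146] z 0.0106
wrist plate 0.23 207 circ [0.7169 0.0751] 0.0212 mid [0.7143 0.0754 0.0029] size [0.0051 0.0403 0.0052] z 0.0034
top plate 0.97 726 circ [0.5298 0.1513] 0.0949 mid [0.5299 0.1498 0.0102] size [0.179  0.1815 0.0202] z 0.0117
top biscuit 0.63 265 circ [ 0.4672 -0.3764] 0.0298 mid [ 0.4676 -0.376   0.0152] size [0.0558 0.0573 0.0096] z 0.014
top biscuit 0.6 253 circ [ 0.7386 -0.1277] 0.0301 mid [ 0.738  -0.1287  0.0151] size [0.0571 0.0551 0.0099] z 0.0142
top cheese 0.76 239 circ [ 0.45   -0.2049] 0.0268 mid [ 0.4501 -0.2046  0.0297] size [0.0487 0.0525 0.0111] z 0.0299
top quince 0.49 170 circ [ 0.5163 -0.1012] 0.0234 mid [ 0.5163 -0.1023  0.03  ] size [0.0435 0.0434 0.0103] z 0.03
[0.53229152 0.15206526 0.17086971]
```

View pics/w3.png

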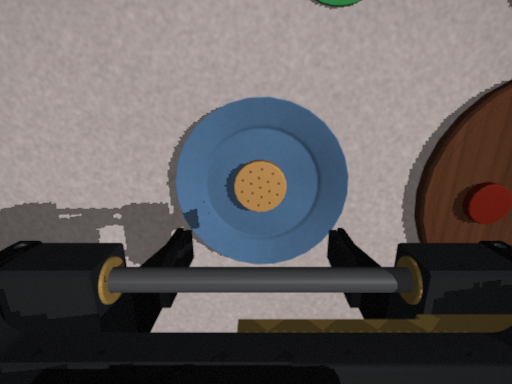

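The biscuit lies at (261,187) on the plate, whose centre is about (262,180), within about 2 mm. Next is the cheese.

```bash
python3 -m jog '[[1,-0.01,0.05,0,0,0,0],[1,-0.02,0.1,0,0,0,0],[1,-0.035,0.155,0,0,0,0],[1,-0.05,0.21,0,0,0,0],[1,-0.065,0.27,0,0,0,0],[1,-0.078,0.32,0,0,0,0],[1,-0.082,0.35,0,0,0,0],[1,-0.083,0.357,0.01,0,0,0],[1,-0.083,0.357,0.01,0,0,0],[1,-0.083,0.357,0.01,0,0,0],[1,-0.083,0.357,0.01,0,0,0]]'
python3 - <<'E'
from h import *
im,d=locate('wrist','cheese',.024,.04)
locate('wrist','quince',.024,.04)
cv2.imwrite("pics/w4.png",im); print(bot.read_state()['position'])
E
```

```text
time_s: 11.6
position: [0.4494, -0.2037, 0.1611]
tcp_rot: [[1.0, 0.001, -0.0], [0.001, -1.0, 0.0], [-0.0, -0.0, -1.0]]
force: [-0.8, 0.2, 0.3]
opening: 1.004
grasp_force: 0.0
wrist cheese 0.63 1907 circ [ 0.4478 -0.2069] 0.0269 mid [ 0.448  -0.2069  0.0284] size [0.0514 0.0508 0.006 ] z 0.0296
wrist quince 0.74 1866 circ [ 0.5129 -0.1042] 0.0241 mid [ 0.513  -0.1043  0.0281] size [0.0453 0.0453 0.0063] z 0.0295
[ 0.44935827 -0.20441261  0.16120637]
```

View pics/w4.png

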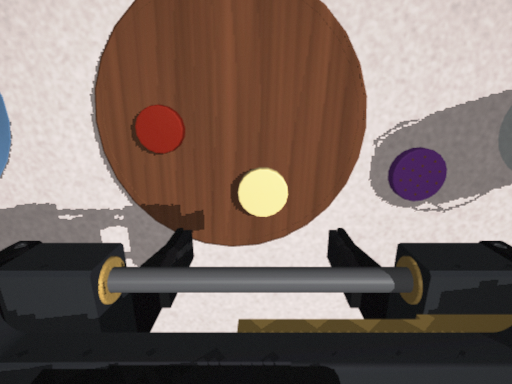

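The cheese is at (262,192) in the wrist view, at the same offset from the tool as the biscuit had on the plate.

```bash
python3 -m jog '[[1,0,0.0015,0.05,0,0,0],[1,0,0.0015,0.1,0,0,0],[1,0,0.0015,0.12,0,0,0],[1,0,0.0015,0.128,0,0,0],[1,0,0.0015,0.1295,0,0,0],[1,0,0.0015,0.1295,0,0,0],[0.4,0,0.0015,0.1295,0,0,0],[0.4,0,0.0015,0.1295,0,0,0],[0.4,0,0.0015,0.1295,0,0,0],[0.4,0,0.0015,0.1295,0,0,0],[0.4,0,0.0015,0.1295,0,0,0],[0.4,0,0.0015,0.1295,0,0,0]]'; python3 -c "
from rig import bot
print([bot.read_state()[k] for k in('position','force')])"
```

```text
time_s: 13.3
position: [0.4492, -0.2065, 0.0317]
tcp_rot: [[1.0, -0.0, 0.0], [-0.0, -1.0, -0.0], [0.0, 0.0, -1.0]]
force: [-0.5, 0.6, 2.1]
opening: 0.607
grasp_force: 30.0
[array([ 0.4491995 , -0.20645716,  0.03166598]), array([-0.46518424,  0.55176759,  2.05990605])]
```

```bash
python3 -m jog '[[0.4,0,0,-0.02,0,0,0],[0.4,0,0,-0.06,0,0,0],[0.4,0.005,-0.02,-0.1,0,0,0],[0.4,0.015,-0.065,-0.11,0,0,0],[0.4,0.027,-0.115,-0.11,0,0,0],[0.4,0.039,-0.165,-0.11,0,0,0],[0.4,0.051,-0.215,-0.11,0,0,0],[0.4,0.063,-0.265,-0.11,0,0,0],[0.4,0.074,-0.315,-0.11,0,0,0],[0.4,0.081,-0.345,-0.11,0,0,0],[0.4,0.083,-0.3585,-0.11,0,0,0],[0.4,0.083,-0.3585,-0.11,0,0,0],[0.4,0.083,-0.3585,-0.08,0,0,0],[0.4,0.083,-0.3585,-0.04,0,0,0],[0.4,0.083,-0.3585,-0.02,0,0,0],[0.4,0.083,-0.3585,-0.02,0,0,0],[0.4,0.083,-0.3585,-0.02,0,0,0]]'
python3 - <<'E'
from h import *
im,d=viewer.capture('wrist');cv2.imwrite("pics/w5.png",im); print(bot.read_state()['position'])
E
```

```text
time_s: 15.42
position: [0.5328, 0.1512, 0.0522]
tcp_rot: [[1.0, -0.002, 0.001], [-0.002, -1.0, -0.0], [0.001, 0.0, -1.0]]
force: [0.4, -0.2, -0.6]
opening: 0.614
grasp_force: 30.0
[0.53313621 0.15142599 0.05257483]
```

View pics/w5.png

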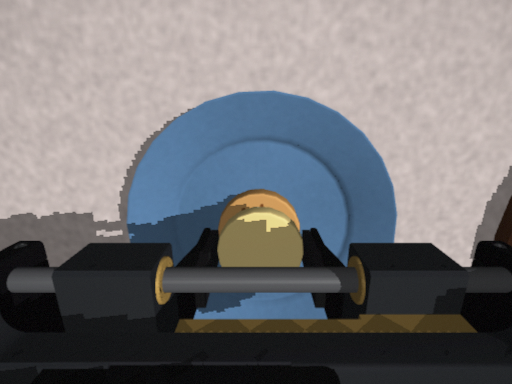

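The cheese at (260,240) is level and centred over the biscuit at (260,225). I'll lower it.

```bash
python3 -m jog '[[0.4,0,0,0.01,0,0,0],[0.4,0,0,0.015,0,0,0],[0.4,0,0,0.017,0,0,0],[0.4,0,0,0.0175,0,0,0],[0.4,0,0,0.018,0,0,0],[0.4,0,0,0.018,0,0,0],[0.4,0,0,0.018,0,0,0]]'
```

```text
time_s: 16.35
position: [0.5324, 0.1521, 0.0337]
tcp_rot: [[1.0, -0.0, 0.0], [-0.0, -1.0, 0.0], [0.0, -0.0, -1.0]]
force: [0.2, 0.2, 0.2]
opening: 0.611
grasp_force: 30.0
```

```bash
python3 -m jog '[[0.85,0,0,0,0,0,0],[0.85,0,0,0,0,0,0],[0.85,0,0,0,0,0,0],[0.85,0,0,0,0,0,0],[0.85,0,0,-0.01,0,0,0],[0.85,0,0,-0.05,0,0,0],[1,0,0,-0.1,0,0,0],[1,0,0,-0.14,0,0,0],[1,0,0,-0.14,0,0,0],[1,0,0,-0.14,0,0,0]]'
python3 - <<'E'
from h import *
im,d=locate('wrist','biscuit',.01,.024)
locate('wrist','cheese',.025,.045)
locate('wrist','quince',.024,.04)
cv2.imwrite("pics/w6.png",im[100:280,120:520]); print(bot.read_state()['position'])
E
```

```text
time_s: 17.6
position: [0.5316, 0.152, 0.1735]
tcp_rot: [[1.0, -0.0, -0.001], [-0.0, -1.0, -0.0], [-0.001, 0.0, -1.0]]
force: [-0.9, 0.4, 0.1]
opening: 0.994
grasp_force: 0.0
wrist biscuit 0.63 243 circ [0.5384 0.1517] 0.0279 mid [0.5478 0.1519 0.017 ] size [0.0231 0.0551 0.0131] z 0.0178
wrist quince 0.62 1464 circ [ 0.515  -0.1023] 0.0245 mid [ 0.5145 -0.102   0.0278] size [0.0456 0.0461 0.0072] z 0.0296
[0.53172758 0.15196876 0.17242533]
```

View pics/w6.png

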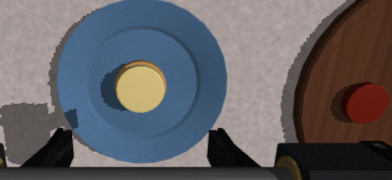

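The cheese at (140,88) in the crop sits centred on the biscuit. The quince is at (367,103). I'll go above it.

```bash
python3 -m jog '[[1,-0.003,0.05,0,0,0,0],[1,-0.006,0.1,0,0,0,0],[1,-0.01,0.155,0,0,0,0],[1,-0.014,0.21,0,0,0,0],[1,-0.016,0.245,0.005,0,0,0],[1,-0.016,0.2545,0.01,0,0,0],[1,-0.016,0.2545,0.01,0,0,0],[1,-0.016,0.2545,0.01,0,0,0],[1,-0.016,0.2545,0.01,0,0,0]]'
python3 - <<'E'
from h import *
for i in range(2): locate('wrist','quince',.024,.04,1); print(bot.read_state()['position'])
E
```

```text
time_s: 19.02
position: [0.5162, -0.1011, 0.1637]
tcp_rot: [[1.0, 0.001, -0.0], [0.001, -1.0, 0.0], [-0.0, -0.0, -1.0]]
force: [-0.1, 0.3, 0.1]
opening: 0.998
grasp_force: 0.0
wrist quince 0.61 1473 circ [ 0.5138 -0.1038] 0.0239 mid [ 0.514  -0.1034  0.0283] size [0.0449 0.0451 0.0058] z 0.0295
[ 0.5163078  -0.10144671  0.16371794]
wrist quince 0.81 1425 circ [ 0.5134 -0.1034] 0.024 mid [ 0.5138 -0.1032  0.0279] size [0.0453 0.0436 0.0065] z 0.0295
[ 0.51631188 -0.1018224   0.16370811]
```

```bash
python3 -m jog '[[1,-0.0005,0.001,0.05,0,0,0],[1,-0.0005,0.001,0.1,0,0,0],[1,-0.0005,0.001,0.122,0,0,0],[1,-0.0005,0.001,0.13,0,0,0],[1,-0.0005,0.001,0.132,0,0,0],[1,-0.0005,0.001,0.132,0,0,0],[0.3,-0.0005,0.001,0.132,0,0,0],[0.3,-0.0005,0.001,0.132,0,0,0],[0.3,-0.0005,0.001,0.132,0,0,0],[0.3,-0.0005,0.001,0.132,0,0,0],[0.3,-0.0005,0.001,0.132,0,0,0],[0.3,-0.0005,0.001,0.132,0,0,0]]'
```

```text
time_s: 20.72
position: [0.5157, -0.1034, 0.0316]
tcp_rot: [[1.0, -0.001, -0.0], [-0.001, -1.0, 0.0], [-0.0, -0.0, -1.0]]
force: [-1.1, 0.3, 1.4]
opening: 0.538
grasp_force: 30.0
```

```bash
python3 -m jog '[[0.3,0,0,-0.02,0,0,0],[0.3,0,0,-0.06,0,0,0],[0.3,0.002,-0.02,-0.1,0,0,0],[0.3,0.005,-0.065,-0.11,0,0,0],[0.3,0.008,-0.115,-0.11,0,0,0],[0.3,0.011,-0.165,-0.11,0,0,0],[0.3,0.014,-0.215,-0.11,0,0,0],[0.3,0.016,-0.245,-0.11,0,0,0],[0.3,0.0165,-0.2555,-0.11,0,0,0],[0.3,0.0165,-0.2555,-0.11,0,0,0],[0.3,0.0165,-0.2555,-0.08,0,0,0],[0.3,0.0165,-0.2555,-0.045,0,0,0],[0.3,0.0165,-0.2555,-0.034,0,0,0],[0.3,0.0165,-0.2555,-0.034,0,0,0],[0.3,0.0165,-0.2555,-0.034,0,0,0]]'
python3 - <<'E'
from h import *
im,d=viewer.capture('wrist');cv2.imwrite("pics/w7.png",im[130:340,120:420])
E
```

```text
time_s: 22.6
position: [0.5333, 0.1517, 0.0666]
tcp_rot: [[1.0, -0.001, 0.002], [-0.001, -1.0, 0.0], [0.002, -0.0, -1.0]]
force: [0.2, 0.2, -1.1]
opening: 0.541
grasp_force: 30.0
```

View pics/w7.png

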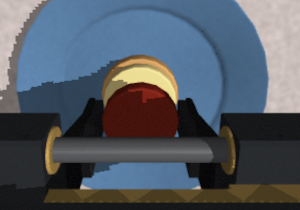

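The quince (crop 140,110) hangs level and laterally centred over the cheese (140,90). I'll lower it.

```bash
python3 -m jog '[[0.3,0,0,0.01,0,0,0],[0.3,0,0,0.016,0,0,0],[0.3,0,0,0.0185,0,0,0],[0.3,0,0,0.0195,0,0,0],[0.3,0,0,0.02,0,0,0],[0.3,0,0,0.02,0,0,0],[0.3,0,0,0.02,0,0,0]]'
```

```text
time_s: 23.52
position: [0.5324, 0.1521, 0.0457]
tcp_rot: [[1.0, -0.001, 0.0], [-0.001, -1.0, 0.0], [0.0, -0.0, -1.0]]
force: [0.5, -0.1, -1.2]
opening: 0.537
grasp_force: 30.0
```

```bash
python3 -m jog '[[0.8,0,0,0,0,0,0],[0.8,0,0,0,0,0,0],[0.8,0,0,0,0,0,0],[0.8,0,0,0,0,0,0],[0.8,0,0,-0.01,0,0,0],[0.8,0,0,-0.05,0,0,0],[1,0,0,-0.1,0,0,0],[1,0,0,-0.13,0,0,0],[1,0,0,-0.13,0,0,0],[1,0,0,-0.13,0,0,0],[1,0,0,-0.13,0,0,0]]'
python3 - <<'E'
from h import *
im,d=viewer.capture('wrist')
P=cloud('wrist',d,np.ones(d.shape,bool))
for n,lo,hi in(('b',.0165,.021),('c',.029,.034),('q',.0395,.05)):
    Q=P[(P[:,2]>lo)&(P[:,2]<hi)&(np.hypot(P[:,0]-.53,P[:,1]-.152)<.036)]
    l,h=np.percentile(Q,[.5,99.5],0);print(n,len(Q),np.round(l,4),np.round(h,4))
cv2.imwrite("pics/w8.png",cv2.resize(im[100:260,160:380],None,fx=3,fy=3))
E
```

```text
time_s: 24.9
position: [0.5312, 0.1519, 0.1742]
tcp_rot: [[1.0, -0.001, -0.003], [-0.001, -1.0, -0.0], [-0.003, 0.0, -1.0]]
force: [0.3, -0.3, -0.8]
opening: 0.994
grasp_force: 0.0
b 257 [0.5162 0.1226 0.0166] [0.5599 0.1809 0.0208]
c 282 [0.5218 0.1258 0.0292] [0.5573 0.1782 0.0338]
q 1511 [0.5081 0.1291 0.0404] [0.5532 0.1743 0.0453]
```

View pics/w8.png

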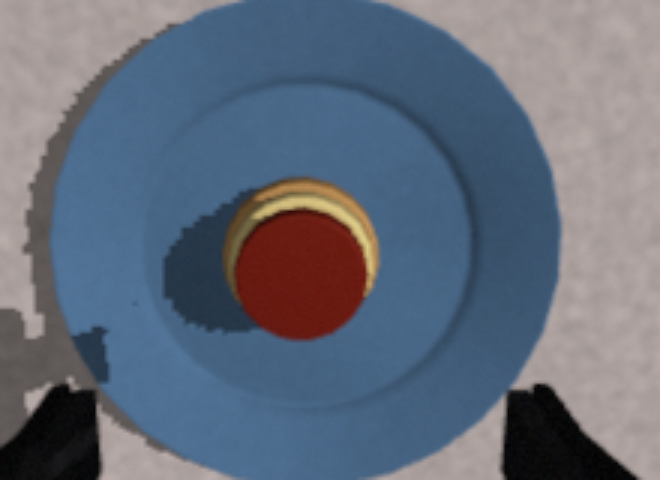

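The quince (crop 300,275) sits on the cheese and biscuit, with all three centres within 1 mm of each other. The job is ready to hand in.

```bash
python3 -c "
from rig import workorder
print(workorder.hand_in())"
```

```text
the job is handed in; nothing more can be done
None
```

The biscuit, cheese and quince tower stands on the blue plate, its layers centred within about 1 mm of each other and about 2 mm from the plate's centre by the camera, and I handed it in at about 25 s; no verdict was returned.

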